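# Zero a bench comparator on its gauge block

### The arm

A 6-joint arm with a two-finger parallel gripper is mounted at the origin on a cart in front of the work surface, level with it; the furniture and walls round the work are solid. World frame = base frame: x ahead of the robot, y to its left, z up, the work surface at z = 0. Lengths are in m, angles in rad, forces in N, time in s.
With the tool pointing down it reaches from about 0.3 to 0.875 m from the base axis. Payload 6.4 kg.
Tool frame: the origin (TCP) lies at the very end of the fingers, on their centre line; the grasp point (between the pads) lies 19 mm behind it (ctrl.hold_point_z is the distance from the TCP to the grasp point, in m); y points along the fingers, x is the direction in which the jaws open and shut, and the axes are right-handed (so a half turn about y gives the same grasp; the last joint's range is limited). The gripper opens to 85 mm and grips with 20 to 120 N. Pads are 22 mm wide; open, the fingers measure 114 mm over their backs; the gripper's body (76 mm by 85 mm) begins 54 mm behind the grasp point. The pads swing forward as they close: fully open they stand 13 mm farther back than shut.
Start: joints at [-1.466, 0.181, 1.607, -0, 1.354, -0.206], TCP at [0.176, -0.547, 0.231] pointing down, gripper open.
Joint ranges: [-2.99, 2.99], [-0.89, 2.07], [0.3, 2.58], [-1.14, 4.28], [0, 2.63], [-3.12, 3.12]. Speed limits (rad/s): [2.57, 2.57, 3.01, 3.14, 3.14, 3.14].

### API

Orientations are given as a unit quaternion [w, x, y, z].
In Python, from bench import ctrl, imaging gives the robot as it stands.
- The arm moves only by the shell command python3 -m jog 'ROWS'. ROWS is JSON, a list of rows, each a list of 3 entries, a list of its own where there are three numbers: the shift along the tool's x, y, z in cm, then the turn, a rotation vector about the tool's x, y, z in rad, then the finger opening in cm, from 0 to 8.54. A call has 1 to 12 rows; each row shifts and turns the pose as measured when the row begins, along the tool's axes as they then stand; what a row does not reach is not made up. A row lasts 1/12 s, in which the tool goes at most 41.7 mm and 7.16 degrees, less where a joint would pass 70% of its speed; a pose out of reach is approached as far as the arm can. A call is refused whole if a number of a shift passes 4.17 or a number of a turn 0.125, either way. A call with a gripper value outside its range is refused whole. The fingers move at their own pace and stop on an object; the grip force is fixed at half the most. Time passes only in rows, so rows that do not move let the fingers close. It gives the time, the measured TCP pose, the force and the opening at its end, in the units of the state.
- ctrl.get_obs(): the state, without advancing time (a new reading comes with each control period).
- imaging.camera(name): name is "side" or "top" or "wrist"; returns a dict with "frame" (480x640x3 uint8, red, green, blue), "depth" (480x640 float32, m along the optical axis (not along the pixel's ray), 0 where there is no reading), "K" (3x3 intrinsics, pixels), "k1" (the pictures are not rectified: a ray, as slopes to the right and down, at radius r is drawn at 1 + k1 r^2 times it, then the intrinsics apply), "R" (3x3) and "t" (3): a world point X has camera coordinates R X + t. Camera axes: x right, y down, z forward; pixel columns grow to the right and rows downward; lengths in m; the calibration is good to about 2 mm. A picture is of the moment at which its call begins.
- ctrl.hand_in(): hands the job in, once; it reports no verdict.
The state is a dict: "time_s": time; "q": joint angles; "dq": joint speeds; "joint_efforts": joint torques, N m; "eef_pos": TCP position; "eef_rot": TCP orientation; "wrist_force": force on the tool from outside, world axes, zero at the start; "torque": the same for the moment, N m; "opening": opening from 0.0 (shut) to 1.0 (fully open).
Only numpy, scipy, OpenCV 4.12 (cv2) and the standard library are available. Lean on these libraries where they do the work, as an engineer would, in place of code of your own. Each camera call takes 0.05 s, during which the arm holds its last target. There are 200 camera calls.

### The job

Set the comparator's zero with a fingertip, picking nothing up: gently press the red pad of the lift lever down until the spindle is clearly lifted off the gauge block, let the lever come all the way back so that the spindle lands afresh on the block, then lightly press and release the blue zero key on the readout, and after it the green store key. Leave the white clear key, the gauge block and the other things on the bench alone, and do not push the readout about.

Things in the scene. Friction and masses are not known exactly. Their poses are not given: they have to be found in the camera images.
- comparator: Bench comparator stand, fixed: grey base 125 x 110 x 34 mm, round steel anvil, steel column (top 190 mm up) and an aluminium digital indicator (56 mm disc, face towards its own -x). Origin: centre of its underside; z up; its front faces its own -x; the lift lever points to its own +y. The spindle axis is at own x = -18 mm, y = 0; the indicator body reaches 158 mm and the cap on top of the spindle 178 mm above the bench.
- lift_pad (a point): Centre of the top face of the red round thumb pad (25 mm across, 5 mm thick) at the outer end of the lift lever, 177 mm above the bench at rest and 76 mm from the spindle axis towards the stand's own +y. Push it straight down from above: the first 2 mm are free play of the spindle, about 11 mm down lifts the spindle 2 mm off the block, 14 to 18 mm is a good stroke, 21 mm is the hard stop. Spring return, about 1.2 N to start, 4 N at 11 mm, 6 N at the stop.
- lift_lever (a joint): Lift lever angle, rad: 0 at rest (level, its stop), growing as the pad is pressed down, 0.35 at the lower stop. Pivot 62 mm from the pad centre. Pressing the pad lifts the spindle; released, it springs back to 0.
- spindle (a joint): Height of the indicator spindle, m: 0 when its ball tip rests on the gauge block, positive when lifted, about 0.004 with the lever at its lower stop; below 0 only if the block is gone. It presses on the block with about 1 N.
- spindle_tip (a point): Lowest point of the spindle's ball tip (5 mm ball).
- master_block: Loose steel gauge block 9 x 30 x 20 mm standing on the anvil under the spindle, not to be touched or shifted. Origin: centre of its underside, 42 mm above the bench.
- readout: Grey bench readout, loose, about 0.9 kg, 130 (own x) x 175 (own y) mm on rubber feet: a bar-graph display housing 72 mm high along its rear and a key deck in front of it, sloping 7 degrees down to the front (own -x) and about 36 mm high at the keys. Origin: centre of its underside; z up. Three keys in a row 34 mm in front of the origin: blue at own y = +50 mm (left seen from the front), white at 0, green at -50 mm. Keys are 24 x 26 mm and stand 9 mm proud.
- zero_key_top (a point): Centre of the top face of the blue zero key, about 44 mm above the bench at rest.
- zero_key (a joint): Travel of the blue zero key, m: 0 up, 0.006 fully down (moves along the deck's normal, nearly straight down). Spring: 1 N to start, 3.1 N at 2.5 mm, 6 N at the bottom; a press of 2.5 mm or more registers; returns by itself.
- store_key_top (a point): Centre of the top face of the green store key, about 44 mm above the bench at rest.
- store_key (a joint): Travel of the green store key, m: same spring and travel as the blue key.
- clear_key (a joint): Travel of the white clear key between the two, m: same spring and travel; not to be pressed.
- ring_gauge: Loose steel ring gauge, 58 mm across, 18 mm high; bystander. Origin: centre of its underside.
- step_shaft: Loose stepped steel shaft lying down, 101 mm along own y, 22 mm thick; bystander. Origin: centre of its underside.
- tweezers: Loose steel tweezers, 122 mm along own y, 8 mm high; bystander. Origin: centre of its underside.
- small_block: Loose small steel gauge block 9 x 30 x 12 mm lying by itself on the bench; bystander. Origin: centre of its underside.

How it is judged:
On the way, in this order (a step that is already met when the one before it is completed fails the run):
1. a finger presses the lift lever and the spindle is lifted at least 2 mm off the gauge block (value of joint spindle above 0.002 m and contact force between the fingers and comparator above 0.3 N), for 0.1 s.
2. the lever is let back to rest and the spindle stands on the block again (value of joint lift_lever below 0.03 rad and value of joint spindle between -0.0015 and 0.0015 m), for 0.2 s.
3. a finger presses the blue zero key at least 2.5 mm with the spindle on the block (value of joint zero_key above 0.0025 m and contact force between the fingers and readout above 0.3 N and value of joint spindle between -0.0015 and 0.0015 m), for 0.04 s.
4. with the blue key up again, a finger presses the green store key at least 2.5 mm (value of joint store_key above 0.0025 m and value of joint each of zero_key, spindle below 0.0015 m and contact force between the fingers and readout above 0.3 N and value of joint spindle above -0.0015 m), for 0.04 s.
At the end, for the whole second after the job is handed in: Lever back at rest (under 0.03 rad), spindle standing on the gauge block (within 1.5 mm of its rest height), all three keys up (within 1.5 mm), block within 4 mm and readout and bystanders within 15 mm of where they started, block and readout still (all of step 2 and value of joint each of zero_key, store_key, clear_key below 0.0015 m and distance of master_block from where it was at the start of the episode below 0.004 m and horizontal distance between master_block and spindle_tip below 0.01 m and linear speed of each of master_block, readout below 0.01 m/s and distance of each of readout, ring_gauge, step_shaft, tweezers, small_block from where it was at the start of the episode below 0.015 m); the robot touches nothing.
It fails at once if the comparator, its lever, the readout or a key is pushed with more than 20 N (contact force between any of the fingers, the arm and comparator above 20 N or contact force between any of the fingers, the arm and readout above 20 N).
It fails at once if a wrong key press: the white clear key pressed 2 mm, the blue or green key pressed while the spindle is off the block, or both together (value of joint clear_key above 0.002 m or (value of joint spindle above 0.0015 m and value of joint any of zero_key, store_key above 0.0015 m) or value of joint each of zero_key, store_key above 0.0015 m).
It fails at once if the gauge block is touched or shifted 4 mm (distance of master_block from where it was at the start of the episode above 0.004 m or contact force between any of the fingers, the arm and master_block above 0.5 N).
It fails at once if the readout is pushed or lifted 15 mm (distance of readout from where it was at the start of the episode above 0.015 m).
It fails at once if a bystander is moved 15 mm (distance of any of ring_gauge, step_shaft, tweezers, small_block from where it was at the start of the episode above 0.015 m).
It also fails if it takes over 43 s, if anything falls off the work surface, if the arm or the gripper's body presses on something with over 40 N, if the wrist force passes 120 N, or if a joint passes its speed limit or range.

## Working session

There is one attempt and no reset: what is moved stays moved. The work goes in short steps, Python scripts to look and compute and a shell command to move; the robot and the scene stay as the last step left them, time stands still between calls to the robot, and variables do not carry over. Pictures are saved under pics/ and viewed, about 8 in all and at most 12, crops included, and the job is handed in when it is done.

```bash
mkdir -p pics
cat > h.py <<'E'
from bench import ctrl, imaging
import numpy as np, cv2
def snap(n,f):
    c=imaging.camera(n); cv2.imwrite(f'pics/{f}.png',cv2.cvtColor(c['frame'],cv2.COLOR_RGB2BGR)); np.savez(f'{f}.npz',**c); return c
def world(c,u,v,z=None):
    K=c['K'];p=np.array([(u-K[0,2])/K[0,0],(v-K[1,2])/K[1,1]]);s=p.copy()
    for _ in range(20): s=p/(1+float(c['k1'])*(s@s))
    d=c['R'].T@np.r_[s,1]; o=-c['R'].T@c['t']
    if z is not None: return o+d*(z-o[2])/d[2]
    return o+d*np.median(c['depth'][int(v)-1:int(v)+2,int(u)-1:int(u)+2])
def hsv(c): return cv2.cvtColor(c['frame'],cv2.COLOR_RGB2HSV)
def blobs(c,lo,hi,mn=15):
    m=cv2.inRange(hsv(c),lo,hi); n,l,s,ce=cv2.connectedComponentsWithStats(m)
    return [(s[i,4],ce[i].round(1)) for i in range(1,n) if s[i,4]>mn]
C={'red0':((0,120,60),(8,255,255)),'red1':((172,120,60),(180,255,255)),'blue':((100,120,50),(130,255,255)),'green':((45,80,40),(90,255,255))}
E
python3 - <<'E'
from h import *
o=ctrl.get_obs();print({k:np.round(v,3) for k,v in o.items()})
for n in('top','side'):
    c=snap(n,n+'0')
    for k,(a,b) in C.items():
        for s,p in blobs(c,a,b): print(n,k,s,p,world(c,*p).round(4))
t=cv2.imread('pics/top0.png');s=cv2.imread('pics/side0.png')
cv2.imwrite('pics/a.png',t)
E
```

```text
{'time_s': np.float64(0.0), 'q': array([-1.466,  0.182,  1.608, -0.   ,  1.354, -0.206]), 'dq': array([ 0.   , -0.004, -0.   , -0.   ,  0.   ,  0.002]), 'joint_efforts': array([ 0.0000e+00, -4.4487e+01, -3.5133e+01, -0.0000e+00,  9.0000e-03,
       -0.0000e+00]), 'eef_pos': array([ 0.176, -0.547,  0.23 ]), 'eef_rot': array([ 0.572, -0.571,  0.417, -0.416]), 'wrist_force': array([ 0.251,  0.068, -0.629]), 'torque': array([-0.018,  0.021, -0.001]), 'opening': np.float64(0.996)}
top red0 36 [586.4  33.4] [ 1.0537 -1.0709  0.0088]
top red0 80 [507.5 149.9] [ 0.6684 -0.732   0.1151]
top red0 71 [341.  196.8] [ 0.556  -0.2899  0.1764]
top red0 97 [401.2 318.8] [ 0.262  -0.4099  0.1393]
top blue 625 [350.   40.1] [ 0.8316 -0.3182  0.3923]
top blue 28 [436.7   0.9] [nan nan nan]
top blue 93 [195.4 214.9] [0.5687 0.0855 0.0453]
top green 100 [219.8 242.3] [0.4913 0.0239 0.0444]
side red0 66 [388.8 232.1] [ 0.5523 -0.2946  0.1783]
side red0 294 [234.4 298.6] [ 0.2617 -0.4285  0.1364]
side red0 95 [224.6 339.3] [ 0.2428 -0.4385  0.0708]
side red0 573 [591.  415.6] [ 0.664  -0.7431  0.1118]
side blue 4099 [573.6 103.6] [ 0.8607 -0.3346  0.416 ]
side blue 330 [575.4  90.7] [ 0.8606 -0.3329  0.4376]
side blue 310 [566.6 132.7] [ 0.8542 -0.3396  0.3665]
side blue 46 [347.3 228.3] [0.5675 0.0785 0.044 ]
side blue 103 [524.2 374.4] [ 0.7217 -0.5314  0.0081]
side green 68 [323.2 238.9] [0.491  0.0159 0.0439]
  return _methods._mean(a, axis=axis, dtype=dtype,
  ret = ret.dtype.type(ret / rcount)
```

View pics/top0.png

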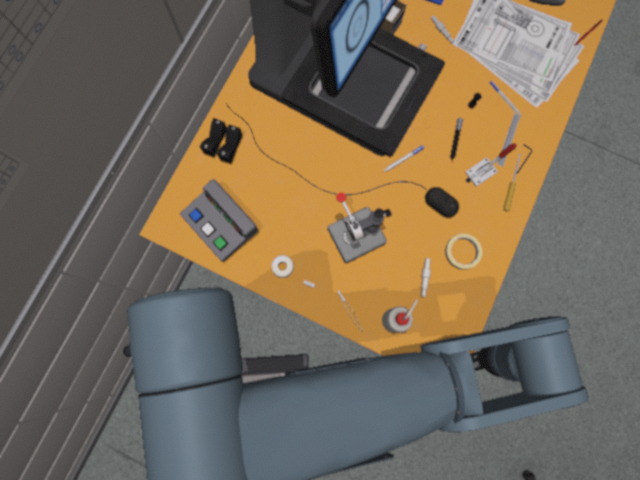

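View pics/side0.png

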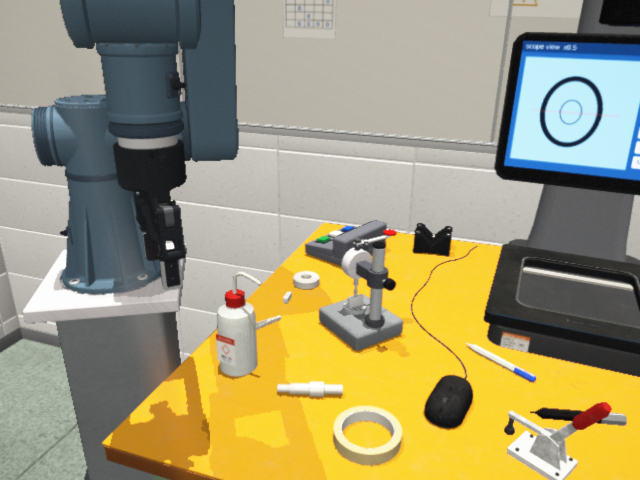

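The top view shows the red pad at (341,197), the blue, white and green keys at (195,215), (208,229) and (220,242), and the comparator body at about (357,238). The side view agrees, and the lever pad is clear of obstacles from above. Tool y points down. I'll close the gripper and move to hover over the pad.

```bash
python3 -m jog '[[[0,-2,0],[0,0,0],0],[[-1.1,-1,3.8],[0,0,0],0],[[-1.1,0,3.9],[0,0,0],0],[[-1.1,0,3.9],[0,0,0],0],[[-1.1,0,3.9],[0,0,0],0],[[-1.1,0,3.9],[0,0,0],0],[[-1.1,0,3.9],[0,0,0],0],[[-1.1,0,3.9],[0,0,0],0],[[-1.1,0,3.9],[0,0,0],0],[[-1.1,0,3.9],[0,0,0],0],[[-1.1,0,3.9],[0,0,0],0],[[0,0,0],[0,0,0],0]]'
cat > d.py <<'E'
from h import *
from scipy.spatial.transform import Rotation as Ro
import sys
o=ctrl.get_obs();q=o['eef_rot'];R=Ro.from_quat(np.r_[q[1:],q[0]]).as_matrix()
print('t',round(o['time_s'],2),'pos',np.round(o['eef_pos'],4),'F',np.round(o['wrist_force'],2),'q6',round(o['q'][5],2))
print('axes x,y,z cols',R.round(3).tolist())
if len(sys.argv)>3: print('tool shift cm',(100*R.T@(np.array(list(map(float,sys.argv[1:4])))-o['eef_pos'])).round(2))
E
python3 d.py 0.556 -0.290 0.20
python3 - <<'E'
from h import *
c=snap('wrist','w1')
for k,(a,b) in C.items():
    for s,p in blobs(c,a,b): print(k,s,p,world(c,*p).round(4))
E
```

```text
time_s: 1.1
eef_pos: [0.5209, -0.3153, 0.2567]
eef_rot: [0.571, -0.567, 0.422, -0.417]
wrist_force: [-1.0, 0.2, 0.1]
opening: 0.004
t 1.1 pos [ 0.5209 -0.3153  0.2567] F [-1.01  0.2   0.09] q6 0.53
axes x,y,z cols [[0.296, -0.003, 0.955], [-0.955, 0.01, 0.296], [-0.01, -1.0, 0.0]]
tool shift cm [-1.32  5.69  4.1 ]
red0 1093 [302.1 184.8] [ 0.5567 -0.2912  0.1762]
green 558 [ 14.1 143.1] [0.4941 0.0178 0.0439]
```

View pics/w1.png

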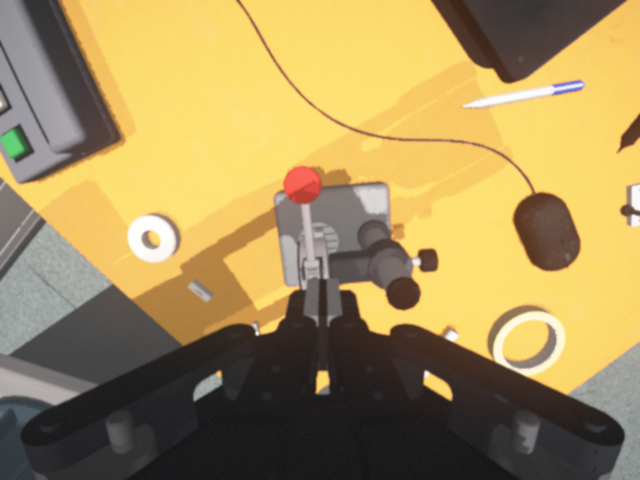

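The pad is at (302,185) in the wrist view, which places it at (0.557, -0.291, 0.176), the same as from the top view. The lever runs along tool z. I'll centre slightly outboard of it and descend to just above.

```bash
python3 -m jog '[[[-0.7,0,2.2],[0,0,0],0],[[-0.7,0,2.2],[0,0,0],0],[[0,0,0],[0,0,0],0],[[0,2.0,0],[0,0,0],0],[[0,2.0,0],[0,0,0],0],[[0,1.5,0],[0,0,0],0],[[0,0,0],[0,0,0],0],[[0,0,0],[0,0,0],0]]'; python3 d.py 0.559 -0.289 0.182
```

```text
time_s: 1.82
eef_pos: [0.5514, -0.2941, 0.1977]
eef_rot: [-0.568, 0.569, -0.425, 0.415]
wrist_force: [0.9, -0.3, -0.0]
opening: -0.001
t 1.82 pos [ 0.5514 -0.2941  0.1977] F [ 0.92 -0.35 -0.  ] q6 0.59
axes x,y,z cols [[0.293, -0.011, 0.956], [-0.956, 0.008, 0.293], [-0.011, -1.0, -0.009]]
tool shift cm [-0.25  1.56  0.89]
```

```bash
python3 -m jog '[[[-0.25,0,0.9],[0,0,0],0],[[0,1.2,0],[0,0,0],0],[[0,0,0],[0,0,0],0],[[0,0,0],[0,0,0],0]]'; python3 d.py 0.559 -0.289 0.177
```

```text
time_s: 2.15
eef_pos: [0.5594, -0.2913, 0.1875]
eef_rot: [-0.568, 0.568, -0.425, 0.418]
wrist_force: [0.1, -0.1, -0.5]
opening: -0.0
t 2.15 pos [ 0.5594 -0.2913  0.1875] F [ 0.08 -0.14 -0.45] q6 0.61
axes x,y,z cols [[0.29, -0.009, 0.957], [-0.957, 0.005, 0.29], [-0.008, -1.0, -0.007]]
tool shift cm [-0.23  1.05  0.04]
```

Lateral position is good. Now I'll press, aiming for about z 0.165 first.

```bash
python3 -m jog '[[[-0.2,0.6,0],[0,0,0],0],[[0,0.6,0],[0,0,0],0],[[0,0.6,0],[0,0,0],0],[[0,0.4,0],[0,0,0],0],[[0,0.0,0],[0,0,0],0]]'; python3 d.py 0.559 -0.289 0.162
```

```text
time_s: 2.57
eef_pos: [0.5603, -0.2898, 0.1661]
eef_rot: [-0.568, 0.568, -0.423, 0.419]
wrist_force: [-0.3, -0.6, 2.9]
opening: 0.001
t 2.57 pos [ 0.5603 -0.2898  0.1661] F [-0.27 -0.63  2.88] q6 0.61
axes x,y,z cols [[0.291, -0.004, 0.957], [-0.957, 0.002, 0.291], [-0.003, -1.0, -0.004]]
tool shift cm [-0.11  0.41 -0.1 ]
```

```bash
python3 -m jog '[[[0,0.4,0],[0,0,0],0],[[0,0.2,0],[0,0,0],0],[[0,0,0],[0,0,0],0],[[0,0,0],[0,0,0],0],[[0,0,0],[0,0,0],0]]'; python3 d.py
python3 - <<'E'
from h import *
c=snap('side','s1'); b=cv2.imread('pics/side0.png')[200:360,300:430];a=cv2.imread('pics/s1.png')[200:360,300:430]
cv2.imwrite('pics/cmp.png',cv2.resize(np.hstack([b,a]),None,fx=3,fy=3,interpolation=cv2.INTER_CUBIC))
E
```

```text
time_s: 2.98
eef_pos: [0.5603, -0.2902, 0.1613]
eef_rot: [-0.568, 0.569, -0.422, 0.419]
wrist_force: [-2.0, 0.7, 5.8]
opening: 0.002
t 2.98 pos [ 0.5603 -0.2902  0.1613] F [-1.95  0.74  5.83] q6 0.61
axes x,y,z cols [[0.291, -0.004, 0.957], [-0.957, 0.001, 0.291], [-0.002, -1.0, -0.004]]
```

View pics/cmp.png

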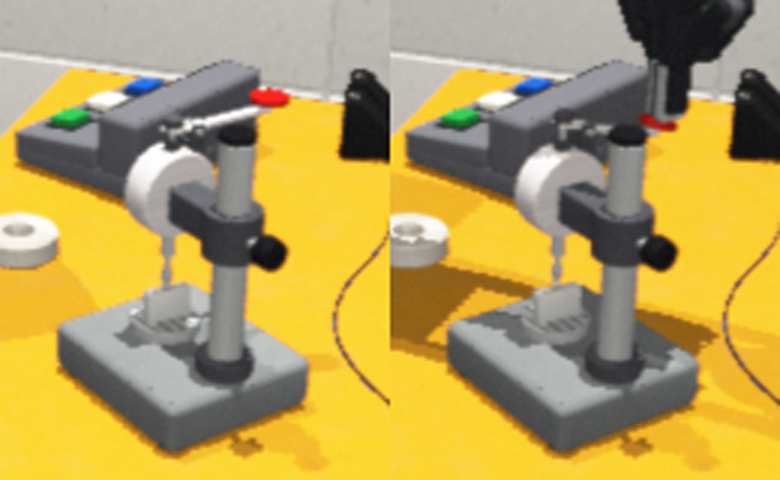

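The pad has gone down about 16 mm at 5.8 N. Beside the earlier view, the spindle cap has risen from about y=120 to 113 in the 3x crop, roughly 3 mm or more, and there is a gap above the block. I'll release it slowly.

```bash
python3 -m jog '[[[0,0,0],[0,0,0],0],[[0,-0.5,0],[0,0,0],0],[[0,-0.5,0],[0,0,0],0],[[0,-0.5,0],[0,0,0],0],[[0,-0.5,0],[0,0,0],0],[[0,-0.5,0],[0,0,0],0],[[0,-0.8,0],[0,0,0],0],[[0,-2,0],[0,0,0],0],[[0,-2,0],[0,0,0],0],[[0,0,0],[0,0,0],0],[[0,0,0],[0,0,0],0],[[0,0,0],[0,0,0],0]]'; python3 d.py 0.569 0.084 0.22
python3 - <<'E'
from h import *
c=snap('side','s2'); b=cv2.imread('pics/side0.png')[200:360,300:430];a=cv2.imread('pics/s2.png')[200:360,300:430]
for k in('red0','blue','green'):
    for s,p in blobs(c,*C[k]): print(k,s,p)
d=cv2.absdiff(a,b).max(2); print('spindle region diff', d[60:110,45:65].max(1))
n,o=np.load('s2.npz'),np.load('side0.npz')
for z in(n,o): print(world(z,388,232).round(4))
E
```

```text
time_s: 4.03
eef_pos: [0.5599, -0.2898, 0.2383]
eef_rot: [-0.568, 0.569, -0.423, 0.419]
wrist_force: [0.7, 0.0, 0.0]
opening: -0.002
t 4.03 pos [ 0.5599 -0.2898  0.2383] F [0.68 0.01 0.04] q6 0.61
axes x,y,z cols [[0.291, -0.006, 0.957], [-0.957, 0.003, 0.291], [-0.004, -1.0, -0.005]]
tool shift cm [-35.49   1.93  11.76]
red0 60 [389.1 232.2]
red0 297 [234.5 298.5]
red0 90 [225.  339.5]
red0 576 [590.9 415.5]
blue 4114 [573.6 103.6]
blue 267 [574.1  90.3]
blue 268 [566.6 133.5]
blue 46 [347.3 228.3]
blue 103 [524.2 374.4]
green 68 [323.2 238.9]
spindle region diff [ 16  49  55  56  50  44   9   7   7   9   9   7   9   8   8   7   7   7
   7   8   8   7   8   8   9   8   7   7   7   8   8   8  29  33  33  88
 107 119 113 105 108 102  87  54  21  34 103 103  86  19]
[ 0.55   -0.2969  0.1795]
[ 0.5509 -0.2942  0.1785]
```

The pad blob is back at its rest pixel (389,232) and the spindle area matches the first picture apart from shadows, so the lever and spindle are at rest. Moving to the blue key, then turning to align with the readout.

```bash
python3 -m jog '[[[-3.5,0,1.15],[0,0,0],0],[[-3.5,0,1.15],[0,0,0],0],[[-3.5,0,1.15],[0,0,0],0],[[-3.5,0,1.15],[0,0,0],0],[[-3.5,0,1.15],[0,0,0],0],[[-3.5,0,1.15],[0,0,0],0],[[-3.5,0,1.15],[0,0,0],0],[[-3.5,0,1.15],[0,0,0],0],[[0,0,0],[0,-0.1,0],0],[[0,0,0],[0,-0.1,0],0],[[0,0,0],[0,-0.1,0],0],[[0,0,0],[0,-0.1,0],0]]'
python3 d.py 0.569 0.084 0.22
python3 - <<'E'
from h import *
c=snap('wrist','w2')
for k in('blue','green'):
    for s,p in blobs(c,*C[k]): print(k,s,p,world(c,*p).round(4),world(c,*p,z=.044).round(4))
E
```

```text
time_s: 5.08
eef_pos: [0.5583, 0.0207, 0.223]
eef_rot: [-0.641, 0.643, -0.307, 0.286]
wrist_force: [-0.2, 0.2, 0.2]
opening: 0.003
t 5.08 pos [0.5583 0.0207 0.223 ] F [-0.17  0.24  0.15] q6 0.68
axes x,y,z cols [[0.648, -0.029, 0.761], [-0.761, 0.011, 0.649], [-0.027, -1.0, -0.015]]
tool shift cm [-4.12  0.34  4.93]
blue 691 [281.3 157.6] [0.5712 0.0851 0.0438] [0.5712 0.0851 0.044 ]
green 77 [340.1 189.5] [0.5847 0.0265 0.0515] [0.584  0.0256 0.044 ]
green 114 [337.8 235.1] [ 5.51e-01 -3.00e-04  5.00e-02] [ 0.5498 -0.0015  0.044 ]
green 614 [281.4 259.7] [0.4944 0.0237 0.0431] [0.4947 0.0238 0.044 ]
```

View pics/w2.png

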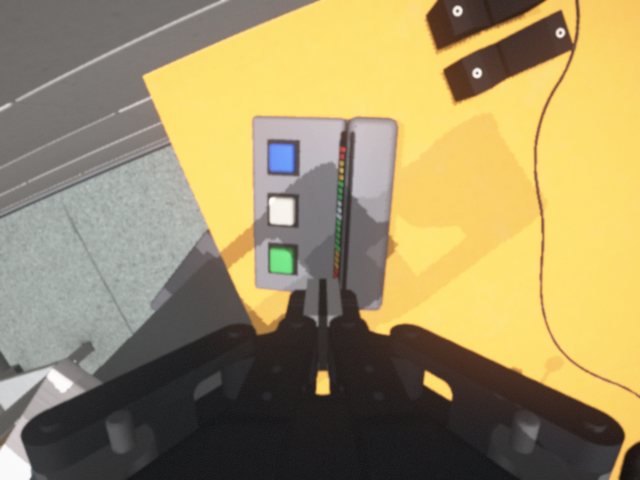

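The blue, white and green keys are at (281,158), (283,211) and (281,260). The gripper is aligned with the readout, and the display housing (column 345 and beyond) is well clear. Moving over the blue key.

```bash
python3 -m jog '[[[-2.1,0,2.55],[0,0,0],0],[[-2.1,0,2.55],[0,0,0],0],[[0,0,0],[0,0,0],0],[[0,2.5,0],[0,0,0],0],[[0,2.5,0],[0,0,0],0],[[0,2.5,0],[0,0,0],0],[[0,2.5,0],[0,0,0],0],[[0,2.5,0],[0,0,0],0],[[0,0,0],[0,0,0],0],[[0,0,0],[0,0,0],0]]'; python3 d.py 0.570 0.085 0.047
```

```text
time_s: 5.97
eef_pos: [0.5623, 0.0873, 0.0876]
eef_rot: [-0.637, 0.642, -0.315, 0.288]
wrist_force: [0.2, -0.5, 0.3]
opening: -0.005
t 5.97 pos [0.5623 0.0873 0.0876] F [ 0.16 -0.52  0.32] q6 0.82
axes x,y,z cols [[0.636, -0.037, 0.771], [-0.771, 0.01, 0.636], [-0.031, -0.999, -0.022]]
tool shift cm [0.79 4.03 0.54]
```

```bash
python3 -m jog '[[[0.7,0,0.5],[0,0,0],0],[[0,1.3,0],[0,0,0],0],[[0,1.3,0],[0,0,0],0],[[0.1,0.8,0.1],[0,0,0],0],[[0,0,0],[0,0,0],0],[[0,0,0],[0,0,0],0]]'; python3 d.py 0.570 0.085 0.047
```

```text
time_s: 6.47
eef_pos: [0.5752, 0.0837, 0.0545]
eef_rot: [-0.637, 0.64, -0.314, 0.292]
wrist_force: [-0.1, 0.0, 0.6]
opening: 0.001
t 6.47 pos [0.5752 0.0837 0.0545] F [-0.07  0.01  0.64] q6 0.82
axes x,y,z cols [[0.633, -0.03, 0.774], [-0.774, 0.01, 0.634], [-0.026, -1.0, -0.017]]
tool shift cm [-0.41  0.77 -0.31]
```

```bash
python3 -m jog '[[[-0.4,0,-0.3],[0,0,0],0],[[0,0.4,0],[0,0,0],0],[[0,0.3,0],[0,0,0],0],[[0,0.3,0],[0,0,0],0],[[0,0.0,0],[0,0,0],0]]'; python3 d.py 0.570 0.085 0.041
```

```text
time_s: 6.88
eef_pos: [0.5704, 0.0854, 0.0453]
eef_rot: [-0.638, 0.64, -0.313, 0.292]
wrist_force: [0.3, 0.5, 1.2]
opening: -0.001
t 6.88 pos [0.5704 0.0854 0.0453] F [0.34 0.52 1.22] q6 0.82
axes x,y,z cols [[0.633, -0.028, 0.773], [-0.773, 0.009, 0.634], [-0.025, -1.0, -0.015]]
tool shift cm [ 0.02  0.43 -0.05]
```

Contact is starting (1.2 N) right on target. Pressing about 4 mm further.

```bash
python3 -m jog '[[[0,0.3,0],[0,0,0],0],[[0,0.2,0],[0,0,0],0],[[0,0.0,0],[0,0,0],0]]'; python3 d.py
```

```text
time_s: 7.13
eef_pos: [0.5711, 0.0851, 0.0411]
eef_rot: [-0.638, 0.64, -0.312, 0.293]
wrist_force: [-1.8, 0.2, 3.6]
opening: -0.001
t 7.13 pos [0.5711 0.0851 0.0411] F [-1.81  0.24  3.64] q6 0.82
axes x,y,z cols [[0.634, -0.026, 0.773], [-0.773, 0.009, 0.634], [-0.023, -1.0, -0.015]]
```

```bash
python3 -m jog '[[[0,0.2,0],[0,0,0],0],[[0,0,0],[0,0,0],0],[[0,0,0],[0,0,0],0]]'; python3 d.py
python3 - <<'E'
from h import *
c=snap('top','t1'); cv2.imwrite('pics/t1c.png',cv2.resize(cv2.imread('pics/t1.png')[170:270,160:280],None,fx=5,fy=5))
c=snap('side','s3')
for k in('blue','green'):
    for s,p in blobs(c,*C[k]): print(k,s,p)
print(cv2.absdiff(cv2.imread('pics/s3.png'),cv2.imread('pics/s2.png'))[215:250,300:335].max())
E
```

```text
time_s: 7.38
eef_pos: [0.5711, 0.085, 0.0399]
eef_rot: [-0.638, 0.64, -0.312, 0.293]
wrist_force: [-2.1, -0.1, 5.2]
opening: -0.001
t 7.38 pos [0.5711 0.085  0.0399] F [-2.06 -0.07  5.2 ] q6 0.82
axes x,y,z cols [[0.634, -0.026, 0.773], [-0.773, 0.008, 0.634], [-0.023, -1.0, -0.015]]
blue 4131 [573.7 103.6]
blue 149 [564.2  88.7]
blue 25 [584.   82.2]
blue 31 [596.8  99.9]
blue 215 [567.4 133. ]
blue 106 [524.3 374.5]
green 65 [323.1 239.2]
120
```

5.2 N at the blue key means about 4.5–5 mm of travel, so it registered. Release, rise, and go to the green key.

```bash
python3 -m jog '[[[0,-0.5,0],[0,0,0],0],[[0,-0.8,0],[0,0,0],0],[[0,-2,0],[0,0,0],0],[[0,-2,0],[0,0,0],0],[[0,0,0],[0,0,0],0],[[0,0,-2.4],[0,0,0],0],[[0,0,-2.4],[0,0,0],0],[[0,0,-2.4],[0,0,0],0],[[0,0,-2.4],[0,0,0],0],[[0,0,0],[0,0,0],0],[[0,0,0],[0,0,0],0]]'; python3 d.py 0.494 0.0237 0.047
python3 - <<'E'
from h import *
c=snap('wrist','w3')
for k in('blue','green'):
    for s,p in blobs(c,*C[k],200): print(k,s,p,world(c,*p).round(4))
E
```

```text
time_s: 8.4
eef_pos: [0.4958, 0.023, 0.0963]
eef_rot: [-0.639, 0.64, -0.311, 0.293]
wrist_force: [-0.2, -0.7, 1.2]
opening: 0.0
t 8.4 pos [0.4958 0.023  0.0963] F [-0.2  -0.67  1.16] q6 0.68
axes x,y,z cols [[0.635, -0.024, 0.772], [-0.772, 0.01, 0.635], [-0.023, -1.0, -0.012]]
tool shift cm [-0.06  4.94 -0.03]
blue 2267 [321.8  82.1] [0.5706 0.0848 0.0432]
green 686 [418.1 215.5] [5.507e-01 3.000e-04 5.160e-02]
green 1602 [318.5 258.1] [0.4945 0.0248 0.0434]
```

The readout hasn't moved (blue still at (0.571, 0.085)). The finger is over the green key; descending.

```bash
python3 -m jog '[[[0,1.6,0],[0,0,0],0],[[0,1.4,0],[0,0,0],0],[[0,1.0,0],[0,0,0],0],[[0,0.3,0],[0,0,0],0],[[0,0,0],[0,0,0],0],[[0,0,0],[0,0,0],0]]'; python3 d.py 0.494 0.024 0.043
```

```text
time_s: 8.95
eef_pos: [0.4991, 0.0257, 0.0519]
eef_rot: [0.64, -0.64, 0.309, -0.293]
wrist_force: [0.6, -0.3, 0.3]
opening: -0.002
t 8.95 pos [0.4991 0.0257 0.0519] F [ 0.56 -0.33  0.3 ] q6 0.69
axes x,y,z cols [[0.637, -0.021, 0.771], [-0.771, 0.01, 0.637], [-0.021, -1.0, -0.01]]
tool shift cm [-0.18  0.9  -0.49]
```

```bash
python3 -m jog '[[[-0.2,0,-0.5],[0,0,0],0],[[0,0.3,0],[0,0,0],0],[[0,0.3,0],[0,0,0],0],[[0,0,0],[0,0,0],0]]'; python3 d.py 0.494 0.024 0.040
```

```text
time_s: 9.28
eef_pos: [0.4949, 0.0241, 0.0471]
eef_rot: [0.64, -0.64, 0.308, -0.294]
wrist_force: [1.0, -0.2, -0.4]
opening: -0.001
t 9.28 pos [0.4949 0.0241 0.0471] F [ 0.96 -0.19 -0.39] q6 0.68
axes x,y,z cols [[0.638, -0.018, 0.77], [-0.77, 0.009, 0.638], [-0.019, -1.0, -0.008]]
tool shift cm [-0.03  0.71 -0.07]
```

```bash
python3 -m jog '[[[0,0.3,0],[0,0,0],0],[[0,0.3,0],[0,0,0],0],[[0,0.25,0],[0,0,0],0],[[0,0,0],[0,0,0],0],[[0,0,0],[0,0,0],0]]'; python3 d.py 0.494 0.024 0.040
```

```text
time_s: 9.7
eef_pos: [0.496, 0.0234, 0.0396]
eef_rot: [0.64, -0.639, 0.307, -0.295]
wrist_force: [-1.7, -0.6, 4.8]
opening: -0.002
t 9.7 pos [0.496  0.0234 0.0396] F [-1.72 -0.65  4.84] q6 0.68
axes x,y,z cols [[0.637, -0.015, 0.77], [-0.77, 0.008, 0.638], [-0.016, -1.0, -0.007]]
tool shift cm [-0.17 -0.04 -0.12]
```

4.8 N means about 4.5 mm of travel on the green key, held for two rows. Release, move clear and check.

```bash
python3 -m jog '[[[0,0,0],[0,0,0],0],[[0,-0.5,0],[0,0,0],0],[[0,-0.8,0],[0,0,0],0],[[0,-2,0],[0,0,0],0],[[0,-3,0],[0,0,0],0],[[0,-3,0],[0,0,0],0],[[0,-3,0],[0,0,0],0],[[0,-2,0],[0,0,0],0],[[0,0,0],[0,0,0],0],[[0,0,0],[0,0,0],0]]'; python3 d.py
python3 - <<'E'
from h import *
w=snap('wrist','w4')
for k in('blue','green'):
    for s,p in blobs(w,*C[k],200): print(k,s,p,world(w,*p).round(4))
c=snap('side','s4')
for k in('red0','blue','green'):
    for s,p in blobs(c,*C[k],40): print(k,s,p)
b=cv2.imread('pics/side0.png')[200:400,240:430];a=cv2.imread('pics/s4.png')[200:400,240:430]
cv2.imwrite('pics/f.png',cv2.resize(np.hstack([b,a]),None,fx=2,fy=2,interpolation=cv2.INTER_CUBIC))
E
```

```text
time_s: 10.53
eef_pos: [0.4966, 0.023, 0.1908]
eef_rot: [0.64, -0.639, 0.309, -0.294]
wrist_force: [0.9, 0.3, 0.3]
opening: 0.0
t 10.53 pos [0.4966 0.023  0.1908] F [0.85 0.33 0.31] q6 0.68
axes x,y,z cols [[0.637, -0.019, 0.771], [-0.771, 0.01, 0.637], [-0.019, -1.0, -0.008]]
blue 992 [323.5 102.6] [0.5707 0.0852 0.0433]
green 263 [388.7 192.4] [ 5.509e-01 -3.000e-04  5.040e-02]
green 828 [320.8 224.9] [0.4931 0.0238 0.043 ]
red0 67 [389.1 232.1]
red0 296 [234.5 298.5]
red0 91 [225.  339.5]
red0 577 [591.  415.5]
blue 4132 [573.7 103.6]
blue 149 [567.1  90.6]
blue 56 [592.2  89.4]
blue 166 [572.4 136.1]
blue 46 [347.3 228.3]
blue 105 [524.3 374.4]
green 69 [323.3 239.1]
```

View pics/f.png

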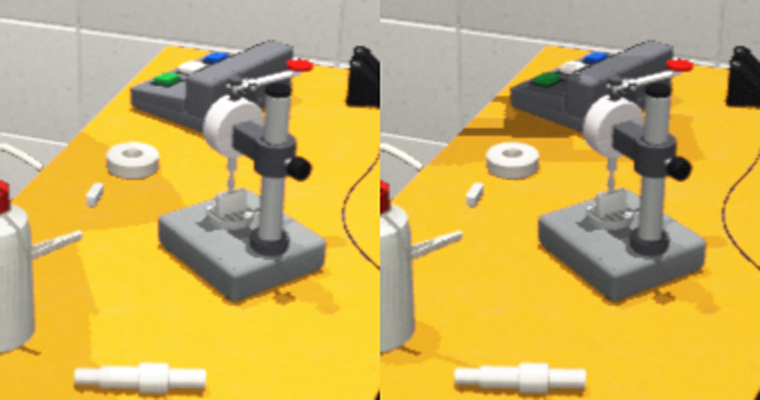

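The before and after views match. The lever is level with the red pad at (389,232), the spindle is on the block, the keys are up (blue (347,228), green (323,239), same pixels as at the start), and nothing has moved. Handing in.

```bash
python3 -c "
from bench import ctrl; print(ctrl.hand_in())"
```

```text
the job is handed in; nothing more can be done
None
```

I carried out the whole sequence with the closed fingertips and handed the job in after about 10.6 s. The hand-in gives no verdict, so success is not confirmed.

| Step | Tool travel below rest height | Vertical force | What I saw |
|---|---|---|---|
| Lift lever pressed | about 16 mm | 5.8 N | Spindle visibly off the block by roughly 3 mm, judged from the side picture |
| Lever released slowly | – | – | Pad and spindle back at their starting pixels |
| Blue zero key | about 4 mm | 5.2 N | Released before I moved on |
| Green store key | about 4.5 mm | 4.8 N | Released |

- **Last checks:** the pad and both coloured keys are within about 0.3 pixel of where they started in the side view. The readout, ring gauge, shaft, small block and gauge block show no visible shift. The tool is 0.19 m up and the wrist force is close to zero.
- **What I could not measure directly:** key travel and spindle lift come from wrist force, tool height and pictures, because the joint values were not available. I did not check the tweezers in the final picture crop.
- **Small disagreements:** the side camera put the keys about 7 mm off the other two cameras in y. I followed the top and wrist views, which agreed with each other within about 3 mm. Sideways readings of about 2 N appeared during the presses.

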